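# Prop up the overhead phone arm with the screw lift

## Task

The phone arm used for filming the oranges wobbles, so prop it up: turn the crank of the blue scissor lift clockwise until its platform rises and just bears on the yellow foot under the end of the arm. Let it touch for certain, but do not jack the arm up by more than a few millimetres. Work only through the crank, leave the arm, the platform and the things around alone, and let go of the crank at the end.

Things in the scene. Friction and masses are not known exactly. Their poses are not given: they have to be found in the camera images.
- crank (a joint): crank of the lift, rad: grows as the crank is turned clockwise seen from above; the platform rises 24 mm per full turn (3.82 mm per rad). It starts anywhere from 0 to 2.5; stops at -0.3 and 14. It stays where it is left; turning it takes about 0.06 N m (under 2 N at the handle).
- crank_axis (a point): fixed point on the vertical axis of the crank, 144 mm above the table, level with the middle of the handle. The crank stands on a grey 56 mm square gearbox, 90 mm tall, 170 mm from the platform's centre on the side nearer the robot. The lift is fixed to the table.
- handle_mid (a point): middle of the crank's red upright handle, a freely revolving plastic cylinder 18 mm in diameter and 45 mm tall (from 121 to 166 mm above the table), 45 mm from the crank's axis; nothing lies above it. It stands on a level steel bar 18 mm wide whose top is 119 mm above the table. It may be pushed round with closed fingers from behind, or gripped.
- lift_platform: aluminium platform of the blue scissor lift, 120 x 110 x 8 mm, always level; origin at the centre of its top face, which starts 95 to 105 mm above the table. x is its 120 mm side, and points away from the crank. It moves only up and down, as the crank turns.
- phone_arm: black arm, about 205 mm long, 16 mm wide, hinged on a steel pole 200 mm from the foot, behind the lift to its left, with a black phone lying flat on it (152 x 74 mm). Origin at the centre of the foot's underside, x along the arm from foot to hinge. It rests level on a stop and can only swing upward; lifting it at the foot takes 2 to 4 N, hardly felt at the crank.
- yellow_foot (a point): centre of the flat underside of the arm's yellow foot, a disc 36 mm in diameter and 13 mm high under the arm's end. It is right above the platform's centre; the clear gap between platform and foot is 11 to 36 mm at the start. The foot rises with the platform once they touch.
- foam_tray: bystander: white foam fruit tray with two oranges, 100 x 150 mm, 91 mm high; loose; origin at the centre of its underside
- carton: bystander: small cardboard box with a pale strip of tape, 100 x 130 x 70 mm; loose; origin at the centre of its underside
- tape_roll: bystander: yellow roll of packing tape lying flat, 100 mm in diameter, 45 mm high; loose; origin at the centre of its underside

How it is judged (in metres and radians):
At the end, for the whole second after the job is handed in: The platform bears on the arm's foot (more than 0.5 N between them), the foot is less than 6 mm from where it was at the start, and the crank is still (contact force between lift_platform and phone_arm above 0.5 N and distance of yellow_foot from where it was at the start of the episode below 0.006 m and velocity of joint crank between -0.05 and 0.05 rad/s); the robot touches nothing.
It fails at once if the arm's foot is lifted more than 12 mm above where it started (distance of yellow_foot from where it was at the start of the episode above 0.012 m).
It fails at once if the robot pushes on the phone arm or on the platform (more than 3 N) (contact force between any of the fingers, the arm and phone_arm above 3 N or contact force between any of the fingers, the arm and lift_platform above 3 N).
It fails at once if a bystander (fruit tray, carton or tape roll) is moved more than 30 mm (distance of any of foam_tray, carton, tape_roll from where it was at the start of the episode above 0.03 m).
It also fails if it takes over 45 s, if anything falls off the work surface, if the arm or the gripper's body presses on something with over 40 N, if the wrist force passes 120 N, or if a joint passes its speed limit or range.

## Robot

A 6-joint arm with a two-finger parallel gripper is mounted at the origin on the work surface. World frame = base frame: x ahead of the robot, y to its left, z up, the work surface at z = 0. Lengths are in mm, angles in rad, forces in N, time in s.
With the tool pointing down it reaches from about 275 to 825 mm from the base axis. Payload 4.9 kg.
Tool frame: the origin (TCP) lies at the very end of the fingers, on their centre line; the grasp point (between the pads) lies 19 mm behind it; z points along the fingers, y is the direction in which the jaws open and shut (so a half turn about z gives the same grasp; the last joint's range is limited). The gripper opens to 85 mm and grips with 20 to 120 N. Pads are 22 mm wide; open, the fingers measure 114 mm over their backs; the gripper's body (76 mm by 85 mm) begins 54 mm behind the grasp point. The pads swing forward as they close: fully open they stand 13 mm farther back than shut.
Start: joints at [-1.332, 0.326, -0.193, 1.052, 0, 1.437], TCP at [200.336, -512.234, 209.081] pointing down, gripper open.
Joint ranges: [-2.65, 2.65], [-0.97, 1.79], [-1.3, 1.35], [-1.93, 2.1], [-1.47, 1.37], [-3.14, 3.14]. Speed limits (rad/s): [2.57, 2.57, 3.14, 3.14, 3.14, 3.14].

## Interface

Orientations are given as [roll, pitch, yaw] about the fixed x, y, z axes, in that order (R = Rz(yaw) Ry(pitch) Rx(roll)).
In Python, from bench import bot, solve_ik, imaging gives the robot as it stands. Calls block until the motion is done:
- bot.move_ptp(position, orientation): joint-space move of the TCP to a pose.
- bot.movel(position, rot=None, max_speed=150, threshold=None): straight line of the TCP; rot=None keeps the orientation; max_speed is the mean speed in mm/s. With threshold (N) it stops when the force on the tool has changed by that much, and returns True; else False.
- bot.move_j(angles): joint-space move.
- bot.grip(opening, effort=None): opening from 0.0 (shut) to 1.0 (fully open); effort is the grip in N (None keeps the last); returns when the fingers have stopped.
- bot.dwell(seconds).
- solve_ik(position, orientation): joint angles nearest the present ones, or None.
- bot.get_state(): the state.
- imaging.capture(name): name is "side" or "top"; returns the picture (400x640x3 uint8, blue, green, red); there is no depth.
- imaging.camera_model(name): a dict with "K" (3x3 intrinsics, pixels), "k1" (the pictures are not rectified: a ray, as slopes to the right and down, at radius r is drawn at 1 + k1 r^2 times it, then the intrinsics apply), "position" and "rotation" of the camera in the world. Camera axes: x right, y up, looking along -z (the intrinsics and any distortion apply to the point x, -y, -z); pixel columns grow to the right and rows downward; lengths in mm; the calibration is good to about 2 mm. A picture is of the moment at which its call begins. camera_model takes no time and is no camera call.
A pose or a line that the arm cannot do raises bot.IKError and nothing moves.
- bot.sign_off(): hands the job in, once; it reports no verdict.
The state is a dict: "t": time; "qpos": joint angles; "joint_velocities": joint speeds; "effort": joint torques, N m; "tcp_pos": TCP position; "orientation": TCP orientation; "contact_force": force on the tool from outside, world axes, zero at the start; "wrist_torque": the same for the moment, N m; "opening": opening from 0.0 (shut) to 1.0 (fully open).
Only numpy, scipy, OpenCV 4.12 (cv2) and the standard library are available. Lean on these libraries where they do the work, as an engineer would, in place of code of your own. Each camera call takes 0.05 s, during which the arm holds its last target.

## Working session

There is one attempt and no reset: what is moved stays moved. The work goes in short steps, each a Python script; the robot and the scene stay as the last script left them, time stands still between calls to the robot, and variables do not carry over. Pictures are saved under pics/ and viewed, and the job is handed in when it is done.

```bash
ls; mkdir -p pics; python3 - <<'E'
from bench import bot, imaging
import cv2
for n in("side","top"):
    cv2.imwrite(f"pics/{n}0.png",imaging.capture(n)); print(n,imaging.camera_model(n))
print(bot.get_state()["t"])
E
```

```text
pics
side {'K': array([[473.62528593,   0.        , 317.72419905],
       [  0.        , 473.62528593, 200.00072623],
       [  0.        ,   0.        ,   1.        ]]), 'k1': 0.02190872074046004, 'position': array([ 30.64514922, 898.61353698, 784.34878847]), 'rotation': array([ 0.99207438, -0.01223721, -2.58249232])}
top {'K': array([[444.59165696,   0.        , 321.93627443],
       [  0.        , 444.59165696, 190.5083616 ],
       [  0.        ,   0.        ,   1.        ]]), 'k1': -0.011259640182812848, 'position': array([ 342.1950145 ,   33.30152247, 1261.09875376]), 'rotation': array([ 0.22150978, -0.00528583, -1.62918997])}
0.1
```

View pics/side0.png

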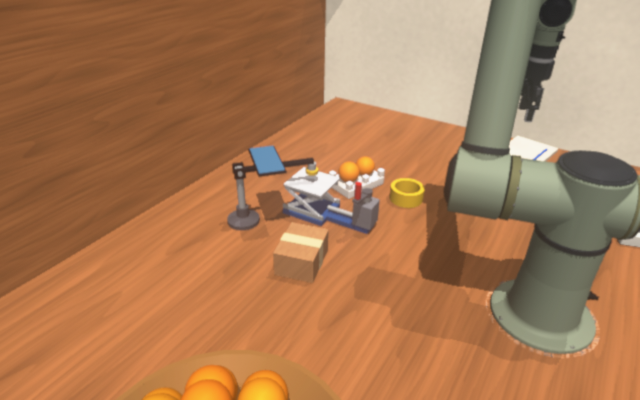

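View pics/top0.png

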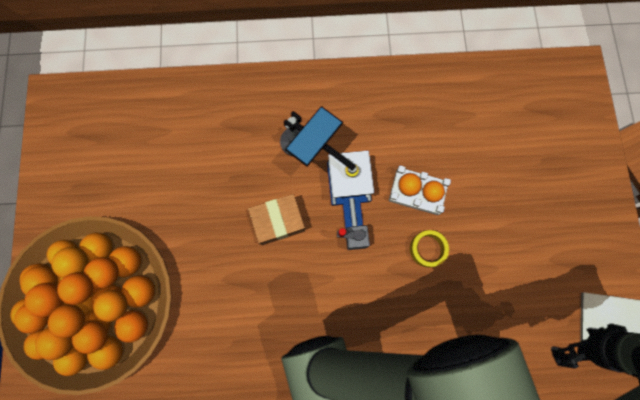

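The side view shows the lift at about (335,200), the red handle at (358,190) and the foot at (312,170). The top view shows the handle at (342,232), the gearbox at (357,238) and the foot at (352,171). Next I'll enlarge both.

```bash
cat > h.py <<'E'
import numpy as np, cv2
from scipy.spatial.transform import Rotation as Ro
from bench import bot, solve_ik, imaging
def cam(n):
    m=imaging.camera_model(n); return m,Ro.from_euler('xyz',m['rotation']).as_matrix(),np.array(m['position'])
def proj(n,p):
    m,R,c=cam(n); q=R.T@(np.array(p,float)-c); s=np.array([q[0],-q[1]])/-q[2]
    s=s*(1+m['k1']*(s@s)); K=m['K']; return np.array([K[0,0]*s[0]+K[0,2],K[1,1]*s[1]+K[1,2]])
def ray(n,uv):
    m,R,c=cam(n);K=m['K']; d=np.array([(uv[0]-K[0,2])/K[0,0],(uv[1]-K[1,2])/K[1,1]]); s=d.copy()
    for _ in range(20): s=d/(1+m['k1']*(s@s))
    return c,R@np.array([s[0],-s[1],-1])
def atz(n,uv,z):
    c,d=ray(n,uv); return c+d*(z-c[2])/d[2]
def tri(us,ut):
    c1,d1=ray('side',us);c2,d2=ray('top',ut)
    A=np.stack([d1,-d2],1);k=np.linalg.lstsq(A,c2-c1,rcond=None)[0]
    a=c1+k[0]*d1;b=c2+k[1]*d2;return (a+b)/2,np.linalg.norm(a-b)
def crop(img,x0,y0,w,h,f,name):
    cv2.imwrite(name,cv2.resize(img[y0:y0+h,x0:x0+w],None,fx=f,fy=f,interpolation=cv2.INTER_CUBIC))
E
python3 - <<'E'
from h import *
crop(cv2.imread('pics/side0.png'),270,140,120,100,6,'pics/s0c.png')
crop(cv2.imread('pics/top0.png'),310,140,110,120,5,'pics/t0c.png')
E
```

```text
(no output)
```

View pics/s0c.png

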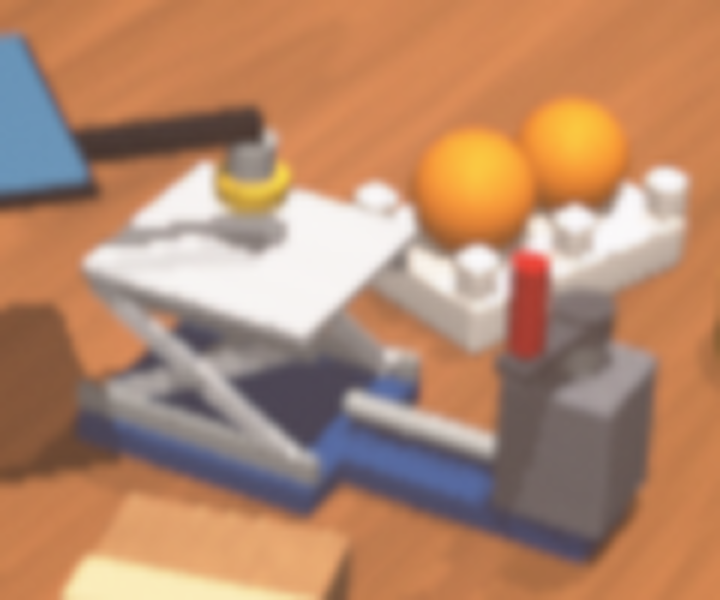

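View pics/t0c.png

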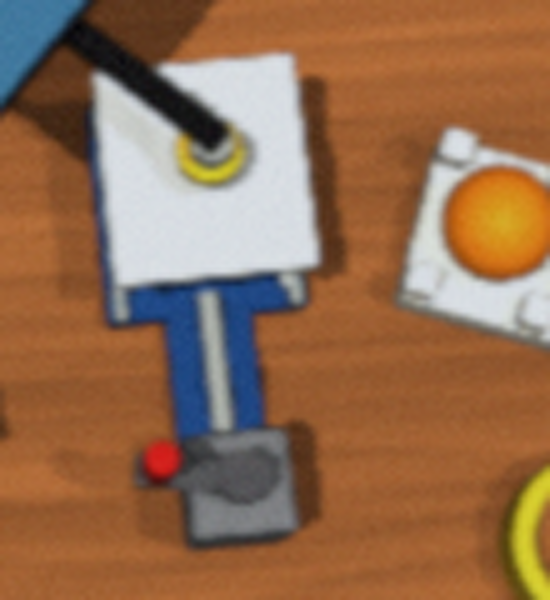

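```bash
python3 - <<'E'
from h import *
np.set_printoptions(precision=1,suppress=True)
T=lambda x,y:((x+.5)/5-.5+310,(y+.5)/5-.5+140)
S=lambda x,y:((x+.5)/6-.5+270,(y+.5)/6-.5+140)
print('handle top T',atz('top',T(162,461),166)); print('handle top S',atz('side',S(531,258),166)); print('mid S',atz('side',S(528,305),144))
G=[atz('top',T(*p),90) for p in[(182,440),(290,430),(298,535),(190,545)]]
print('gear',np.mean(G,0),[np.linalg.norm(G[i]-G[(i+1)%4]) for i in range(4)])
for z in(95,105):
  P=[atz('top',T(*p),z) for p in[(93,75),(295,55),(320,265),(115,285)]]
  print('plat',np.mean(P,0),[np.linalg.norm(P[i]-P[(i+1)%4]) for i in range(4)]); 
  Q=[atz('side',S(*p),z) for p in[(207,160),(418,235),(308,340),(83,262)]]
  print('platS',np.mean(Q,0),[np.linalg.norm(Q[i]-Q[(i+1)%4]) for i in range(4)])
for z in (120,140): print('foot T',atz('top',T(211,155),z), 'S',atz('side',S(253,190),z))
print(tri(S(253,190),T(211,155)))
print('tray',[atz('top',T(*p),40) for p in[(445,125),(400,300)]])
E
```

```text
handle top T [480.7 -30.3 166. ]
handle top S [483.4 -32.1 166. ]
mid S [482.3 -30.1 144. ]
gear [474.  -74.9  90. ] [np.float64(57.68264612793582), np.float64(55.66478020907417), np.float64(57.09103921640572), np.float64(55.57119802146347)]
plat [647.1 -69.   95. ] [np.float64(111.60793910165432), np.float64(118.5781838427898), np.float64(110.83699252493848), np.float64(118.08907181793758)]
platS [650.2 -76.   95. ] [np.float64(124.5797405297136), np.float64(107.59257970381174), np.float64(123.75127633039864), np.float64(113.73579332813101)]
plat [644.5 -68.1 105. ] [np.float64(110.65083372149967), np.float64(117.56130441074936), np.float64(109.88649847657908), np.float64(117.07638681645687)]
platS [641.2 -61.8 105. ] [np.float64(122.77253142724953), np.float64(106.03179390853272), np.float64(121.9560852979329), np.float64(112.0858913448341)]
foot T [648.  -70.2 120. ] S [656.1 -84.5 120. ]
foot T [642.7 -68.3 140. ] S [637.3 -54.9 140. ]
(array([645.7, -69. , 130.5]), np.float64(1.0006478179546339))
tray [array([ 679.6, -212.3,   40. ]), array([ 579.4, -177.2,   40. ])]
```

Axis (474,-75) and handle (481.5,-30.5) are 45.0 mm apart. The platform centre is 171 mm from the axis, and all the sizes agree with those given. The gap is about 24 mm. I'll approach and grip the handle.

```bash
python3 - <<'E'
from h import *
np.set_printoptions(precision=3,suppress=True)
print(bot.get_state()['orientation'])
for yaw in(-np.pi/2,np.pi/2):
  for p in([481.5,-30.5,129],[474,-120,129],[519,-75,129],[429,-75,129]): print(yaw,solve_ik(p,[np.pi,0,yaw]))
q=solve_ik([481.5,-30.5,250],[np.pi,0,-np.pi/2]); print(q)
if q is not None:
  bot.move_ptp([481.5,-30.5,250],[np.pi,0,-np.pi/2])
  cv2.imwrite('pics/s1.png',imaging.capture('side'))
  cv2.imwrite('pics/t1.png',imaging.capture('top'))
print(bot.get_state()['t'],bot.get_state()['tcp_pos'],bot.get_state()['contact_force'])
E
```

```text
[-3.14  -0.     0.373]
-1.5707963267948966 [-0.216  0.277 -0.485  0.809  0.    -1.787]
-1.5707963267948966 [-0.399  0.288 -0.469  0.814  0.    -1.97 ]
-1.5707963267948966 [-0.284  0.349 -0.38   0.842  0.    -1.855]
-1.5707963267948966 [-0.343  0.195 -0.596  0.779  0.    -1.914]
1.5707963267948966 [-0.216  0.277 -0.485  0.809  0.     1.354]
1.5707963267948966 [-0.399  0.288 -0.469  0.814  0.     1.172]
1.5707963267948966 [-0.284  0.349 -0.38   0.842  0.     1.286]
1.5707963267948966 [-0.343  0.195 -0.596  0.779  0.     1.228]
[-0.216  0.175 -0.288  1.108  0.    -1.787]
2.9167 [481.514 -30.849 249.95 ] [ 0.298 -0.387 -0.155]
```

View pics/s1.png

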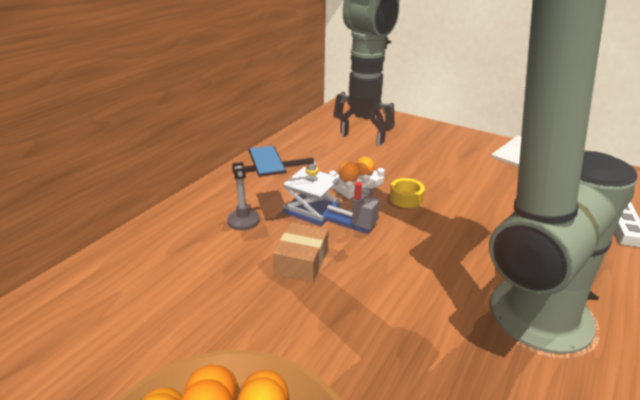

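View pics/t1.png

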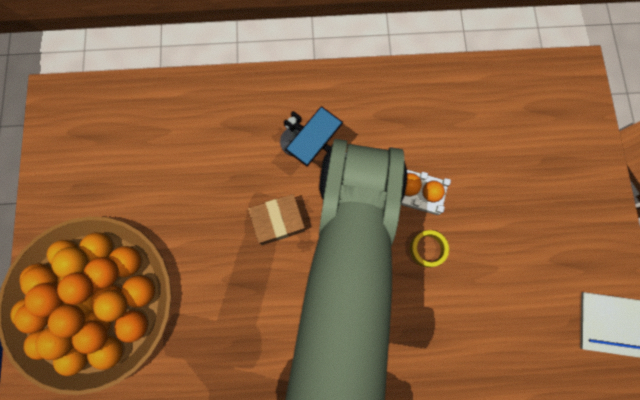

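The gripper stands above the crank, with its fingertips at (344,133) and (380,141) in the side view. The foot at (312,170) stays visible there. Next: descend and grip gently.

```bash
python3 - <<'E'
from h import *
np.set_printoptions(precision=2,suppress=True)
print(bot.movel([481.5,-30.5,131],max_speed=150,threshold=8))
print(bot.get_state()['tcp_pos'],bot.get_state()['contact_force'])
bot.grip(0.0,20)
s=bot.get_state();print(s['t'],s['opening'],s['opening']*85,s['tcp_pos'],s['contact_force'],s['wrist_torque'])
crop(imaging.capture('side'),270,100,130,140,4,'pics/s2.png')
E
```

```text
False
[482.09 -30.65 131.66] [-0.14  0.38  0.13]
4.4833 0.1987574877110973 16.89438645544327 [481.68 -30.45 131.28] [-0.89  1.01  2.99] [0.03 0.11 0.  ]
```

View pics/s2.png

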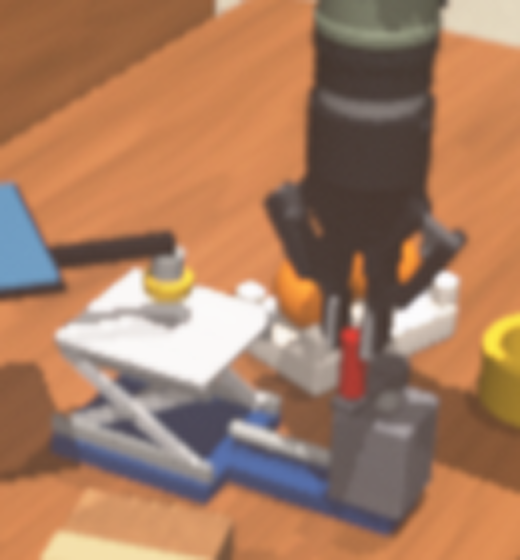

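The handle at (350,365) sits between the two fingers. The opening is 17 mm against its 18 mm diameter. I'll turn it in small steps and watch the forces.

```bash
cat >> h.py <<'E'
AX=np.array([474.,-75.]); TH0=np.arctan2(44.5,7.5)
def foot_shift(img,box=(303,150,20,30),ref='pics/side0.png'):
    pass
def turn(a,b,step,speed=70,lim=15,ax=AX,r=45,z=131):
    n=int(np.ceil(abs(b-a)/step))
    for k in range(1,n+1):
        t=a+(b-a)*k/n; th=TH0-t
        u=np.array([np.cos(th),np.sin(th)]); p=ax+r*u
        hit=bot.movel([p[0],p[1],z],max_speed=speed,threshold=30)
        s=bot.get_state(); f=np.array(s['contact_force'])
        e=np.array(s['tcp_pos'])[:2]-p
        print(f"{t:.2f} t={s['t']:.2f} Fr={f[:2]@u:.1f} Ft={f[0]*u[1]-f[1]*u[0]:.1f} Fz={f[2]:.1f} er={e@u:.2f} op={s['opening']:.3f}",hit)
        if hit or np.linalg.norm(f)>lim: print('STOP');break
E
python3 - <<'E'
from h import *
turn(0,1.5,0.3)
crop(imaging.capture('side'),270,100,130,140,4,'pics/s3.png')
E
```

```text
0.30 t=4.88 Fr=3.9 Ft=0.8 Fz=3.2 er=0.87 op=0.191 False
0.60 t=5.22 Fr=5.8 Ft=0.8 Fz=2.6 er=1.47 op=0.196 False
0.90 t=5.56 Fr=6.1 Ft=0.2 Fz=1.4 er=2.05 op=0.199 False
1.20 t=5.90 Fr=7.4 Ft=0.8 Fz=-1.2 er=2.41 op=0.195 False
1.50 t=6.24 Fr=6.4 Ft=1.0 Fz=0.0 er=2.52 op=0.198 False
```

View pics/s3.png

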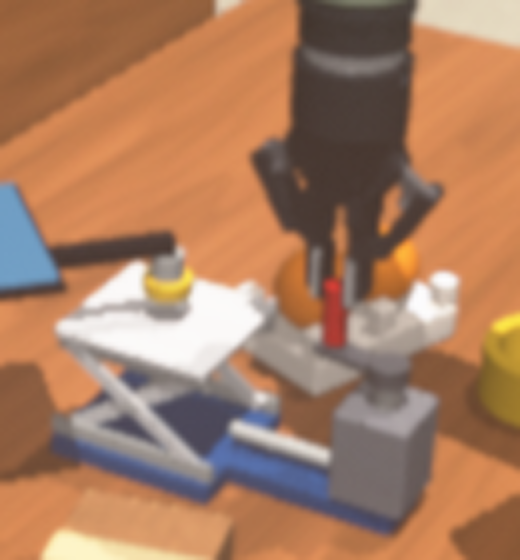

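The handle moved with the fingers to (333,312) in the crop. The forces suggest the axis lies about 3 mm farther in +x, so I'll correct it and continue a bit lower.

```bash
python3 - <<'E'
from h import *
turn(1.5,3.3,0.3,ax=np.array([477.2,-75.]),z=128)
crop(imaging.capture('side'),270,100,130,140,4,'pics/s4.png')
E
```

```text
1.80 t=6.56 Fr=-4.5 Ft=0.4 Fz=10.4 er=0.29 op=0.194 True
STOP
```

View pics/s4.png

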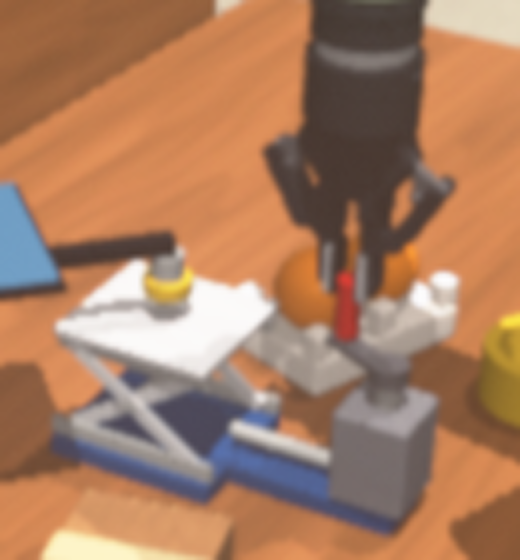

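It tripped on the vertical friction of my z change. The handle is still held, at (345,308). I'll carry on at constant height with a midway axis.

```bash
python3 - <<'E'
from h import *
print(bot.get_state()['tcp_pos'],bot.get_state()['contact_force'])
turn(1.8,3.6,0.3,ax=np.array([476.2,-75.]),z=129.5)
crop(imaging.capture('side'),270,100,130,140,4,'pics/s5.png')
E
```

```text
[518.77450924 -92.99017878 130.60116684] [-4.48412644  0.62932372 10.19242596]
2.10 t=6.97 Fr=-0.2 Ft=1.5 Fz=9.1 er=1.04 op=0.198 False
2.40 t=7.32 Fr=-0.6 Ft=0.8 Fz=9.7 er=1.00 op=0.194 False
2.70 t=7.66 Fr=-0.6 Ft=0.5 Fz=9.5 er=0.84 op=0.192 False
3.00 t=8.00 Fr=-1.1 Ft=1.7 Fz=10.4 er=0.67 op=0.195 False
3.30 t=8.34 Fr=-0.7 Ft=1.2 Fz=10.3 er=0.41 op=0.200 False
3.60 t=8.68 Fr=-1.3 Ft=0.3 Fz=10.1 er=0.13 op=0.196 False
```

View pics/s5.png

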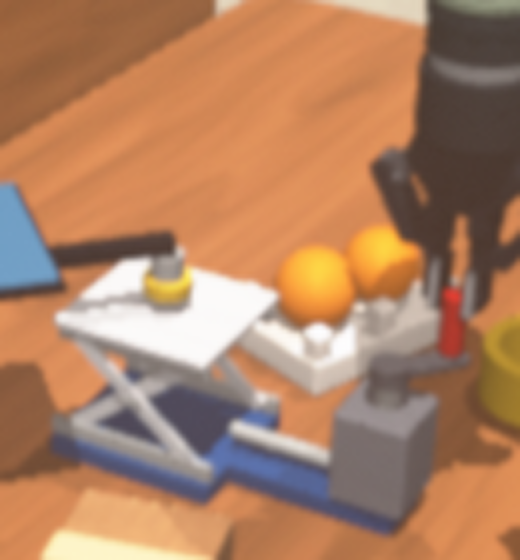

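Everything moves well: the handle is at (452,320) and the platform is up visibly. Now I'll estimate the heights of foot and platform in this view by reprojecting edges.

```bash
python3 - <<'E'
from h import *
np.set_printoptions(precision=1,suppress=True)
c=cam('side')[2]
f=np.array([646.,-69.]);d=c[:2]-f;d/=np.linalg.norm(d)
S=lambda x,y:np.array(((x+.5)/6-.5+270,(y+.5)/6-.5+140))
print('obs bottom',S(252,214),'obs left/right',S(216,182),S(291,182))
for z in(118,121,124,127): print(z,proj('side',[*(f+18*d),z]))
im=imaging.capture('side');cv2.imwrite('pics/side5.png',im)
crop(im,275,145,70,55,11,'pics/s5c.png')
crop(cv2.imread('pics/side0.png'),275,145,70,55,11,'pics/s0d.png')
E
```

```text
obs bottom [311.6 175.2] obs left/right [305.6 169.9] [318.1 169.9]
118 [311.8 178.4]
121 [311.8 177.5]
124 [311.8 176.6]
127 [311.8 175.6]
```

View pics/s5c.png

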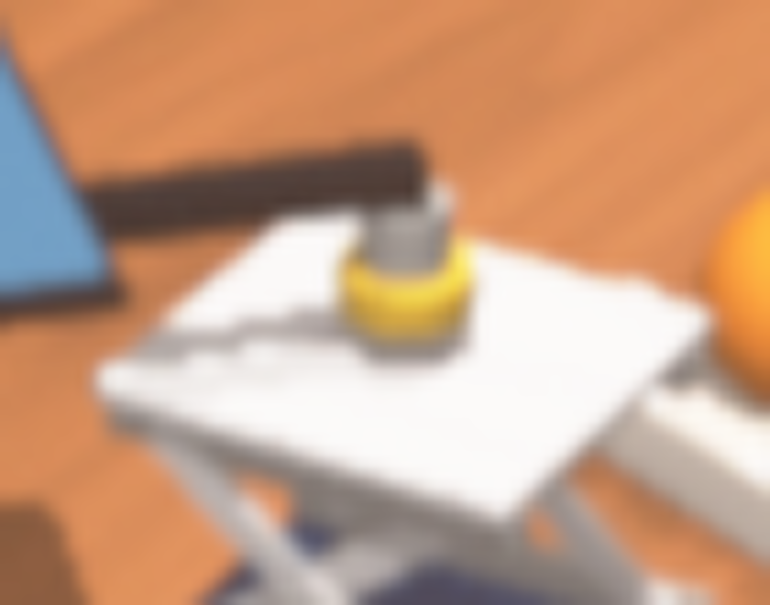

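View pics/s0d.png

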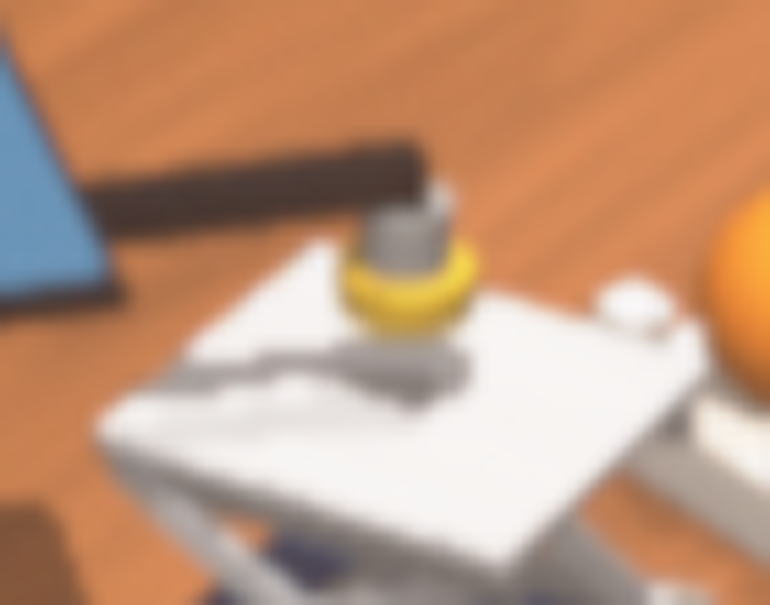

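The platform shifted up 4.1 px, and 13.7 mm predicts that. The foot (bottom at crop y≈336) hasn't moved and still shows a small shadow gap. I'll track the arm's end with a sub-pixel least-squares shift fit while continuing in small steps.

```bash
cat >> h.py <<'E'
def rise(img,ref,x=(300,313),y=(153,163)):
    """upward shift (px) of arm end edge vs ref, gain/offset free"""
    I0=cv2.cvtColor(ref,cv2.COLOR_BGR2GRAY).astype(float);I1=cv2.cvtColor(img,cv2.COLOR_BGR2GRAY).astype(float)
    g=np.gradient(I0,axis=0);sl=(slice(*y),slice(*x))
    A=np.stack([I0[sl].ravel(),np.ones(I0[sl].size),g[sl].ravel()],1)
    s=np.linalg.lstsq(A,I1[sl].ravel(),rcond=None)[0]; return s[2]/s[0]
def rises(n=2):
    ref=cv2.imread('pics/side0.png'); ims=[imaging.capture('side') for _ in range(n)]
    return [round(rise(i,ref),2) for i in ims],[round(rise(i,ref,(288,300),(154,164)),2) for i in ims],ims[-1]
E
python3 - <<'E'
from h import *
print(proj('side',[646,-69,150])-proj('side',[646,-69,155]))
ref=cv2.imread('pics/side0.png')
for n in('s1','side5'): print(rise(cv2.imread(f'pics/{n}.png'),ref),rise(cv2.imread(f'pics/{n}.png'),ref,(288,300),(154,164)))
a=np.array([476.2,-75.])
turn(3.6,4.5,0.3,ax=a,z=130.5); print(rises()[:2])
turn(4.5,4.8,0.3,ax=a,z=130.5); print(rises()[:2])
turn(4.8,5.1,0.3,ax=a,z=130.5); r=rises();print(r[:2])
cv2.imwrite('pics/side6.png',r[2]);crop(r[2],275,145,70,55,11,'pics/s6c.png')
E
```

```text
[-0.00986649  1.59384768]
-0.019035862340955653 -0.004909635467579701
-0.00612462607132884 -0.010194216691934864
3.90 t=9.12 Fr=-2.3 Ft=1.5 Fz=6.6 er=-0.17 op=0.193 False
4.20 t=9.47 Fr=-1.9 Ft=0.0 Fz=5.9 er=-0.42 op=0.195 False
4.50 t=9.81 Fr=-3.2 Ft=0.7 Fz=6.3 er=-0.50 op=0.196 False
([np.float64(-0.0), np.float64(0.0)], [np.float64(-0.01), np.float64(-0.01)])
4.80 t=10.25 Fr=-3.9 Ft=1.6 Fz=6.6 er=-0.59 op=0.197 False
([np.float64(-0.01), np.float64(-0.0)], [np.float64(-0.01), np.float64(-0.01)])
5.10 t=10.69 Fr=-2.9 Ft=1.5 Fz=6.3 er=-0.59 op=0.197 False
([np.float64(-0.01), np.float64(-0.01)], [np.float64(-0.01), np.float64(-0.01)])
```

View pics/s6c.png

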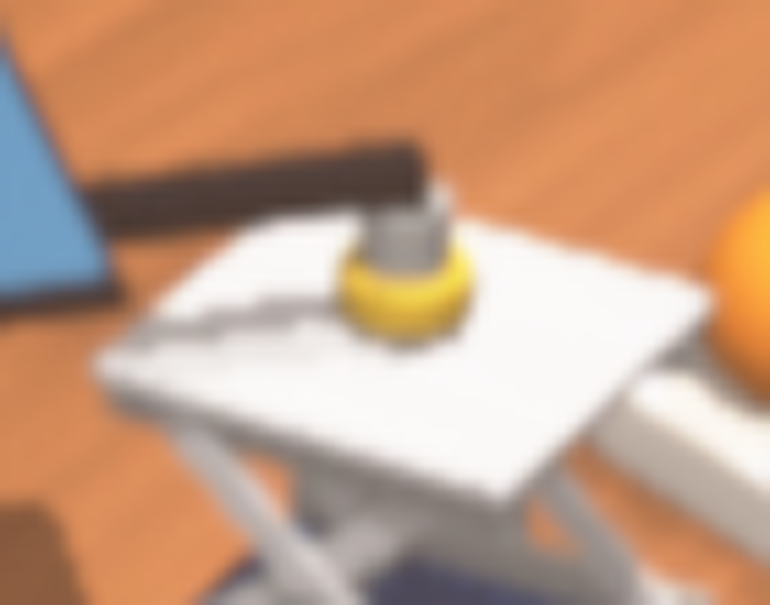

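The shadow gap is nearly gone (bottom edge at crop y≈345 against the foot's 338), and the foot hasn't risen. The tracker noise is about 0.01 px, where 1 mm is 0.32 px. I'll step until the foot has risen about 2 mm.

```bash
python3 - <<'E'
from h import *
a=np.array([476.2,-75.]);t=5.1
while t<8:
    turn(t,t+.2,.2,ax=a,z=130.5,speed=50); t+=.2
    r=rises(1); print(r[0],r[1])
    if r[0][0]>0.55: break
s=bot.get_state();print(s['t'],s['contact_force'])
cv2.imwrite('pics/side7.png',r[2]);crop(r[2],275,145,70,55,11,'pics/s7c.png')
E
```

```text
5.20 t=11.04 Fr=-2.7 Ft=0.0 Fz=7.0 er=-0.59 op=0.195 False
5.30 t=11.29 Fr=-2.1 Ft=-0.5 Fz=6.5 er=-0.59 op=0.197 False
[np.float64(-0.01)] [np.float64(-0.01)]
5.40 t=11.59 Fr=-1.9 Ft=-0.4 Fz=8.5 er=-0.59 op=0.195 False
5.50 t=11.84 Fr=-2.3 Ft=0.1 Fz=7.0 er=-0.56 op=0.196 False
[np.float64(-0.02)] [np.float64(-0.01)]
5.60 t=12.14 Fr=-1.5 Ft=0.9 Fz=8.0 er=-0.51 op=0.196 False
5.70 t=12.39 Fr=-1.1 Ft=-0.5 Fz=8.4 er=-0.49 op=0.196 False
[np.float64(-0.02)] [np.float64(-0.02)]
5.80 t=12.69 Fr=-1.0 Ft=-0.2 Fz=9.5 er=-0.42 op=0.198 False
5.90 t=12.94 Fr=-0.4 Ft=0.3 Fz=8.8 er=-0.38 op=0.196 False
[np.float64(-0.01)] [np.float64(-0.01)]
6.00 t=13.24 Fr=-1.1 Ft=-0.3 Fz=9.6 er=-0.32 op=0.195 False
6.10 t=13.49 Fr=0.8 Ft=-0.3 Fz=9.8 er=-0.29 op=0.197 False
[np.float64(-0.01)] [np.float64(-0.01)]
6.20 t=13.79 Fr=0.1 Ft=0.0 Fz=9.7 er=-0.25 op=0.190 False
6.30 t=14.04 Fr=1.5 Ft=-0.3 Fz=9.6 er=-0.18 op=0.194 False
[np.float64(-0.02)] [np.float64(-0.01)]
6.40 t=14.34 Fr=1.5 Ft=-0.2 Fz=8.9 er=-0.09 op=0.197 False
6.50 t=14.59 Fr=3.3 Ft=-0.0 Fz=8.4 er=-0.05 op=0.195 False
[np.float64(-0.01)] [np.float64(0.02)]
6.60 t=14.89 Fr=1.7 Ft=-0.5 Fz=10.8 er=0.02 op=0.195 False
6.70 t=15.14 Fr=2.7 Ft=-0.2 Fz=8.9 er=0.09 op=0.196 False
[np.float64(0.27)] [np.float64(0.25)]
6.80 t=15.44 Fr=1.9 Ft=-0.9 Fz=7.8 er=0.15 op=0.198 False
6.90 t=15.69 Fr=3.0 Ft=-1.2 Fz=8.5 er=0.23 op=0.190 False
[np.float64(0.65)] [np.float64(0.47)]
15.7417 [0.99531959 1.59481914 8.3311447 ]
```

View pics/s7c.png

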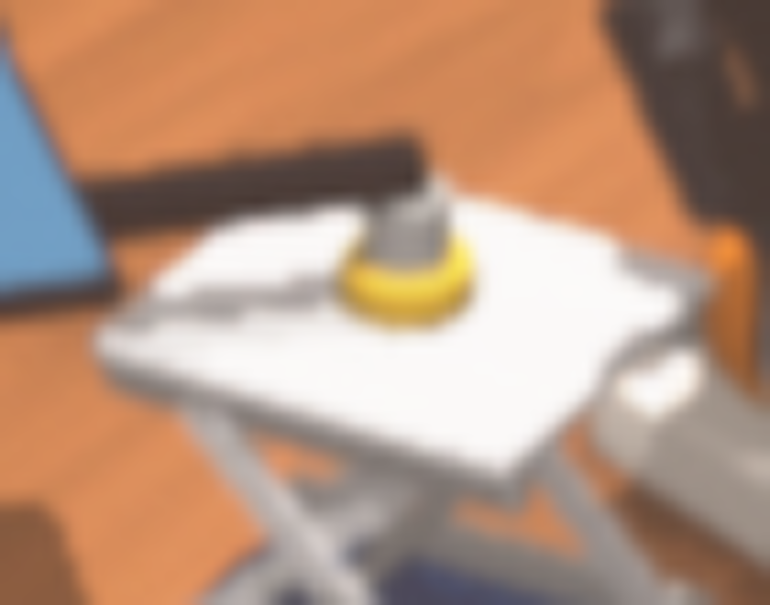

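The foot rose 0.65 px, about 2 mm, and rests on the platform with no shadow gap. One more 0.15 rad for margin, then release.

```bash
python3 - <<'E'
from h import *
a=np.array([476.2,-75.])
turn(6.9,7.05,.15,ax=a,z=130.5,speed=40); bot.dwell(.2); print(rises(1)[:2])
bot.grip(0.6); bot.dwell(.2); s=bot.get_state();print(s['opening'],s['tcp_pos'],s['contact_force'],rises(1)[:2])
p=s['tcp_pos']; bot.movel([p[0],p[1],290],max_speed=120); bot.dwell(.5)
r=rises(2);s=bot.get_state();print(r[:2],s['t'],s['contact_force'])
cv2.imwrite('pics/side8.png',r[2]);crop(r[2],240,100,160,140,5,'pics/s8c.png')
E
```

```text
7.05 t=16.06 Fr=3.1 Ft=-0.9 Fz=7.9 er=0.31 op=0.194 False
([np.float64(0.86)], [np.float64(0.64)])
0.5968942576275149 [512.23143233 -48.23200657 130.38519228] [ 0.52500695 -0.88224232 -0.12967251] ([np.float64(0.86)], [np.float64(0.63)])
([np.float64(0.86), np.float64(0.86)], [np.float64(0.64), np.float64(0.65)]) 19.0667 [-0.46069705 -0.13905752  0.15954609]
```

View pics/s8c.png

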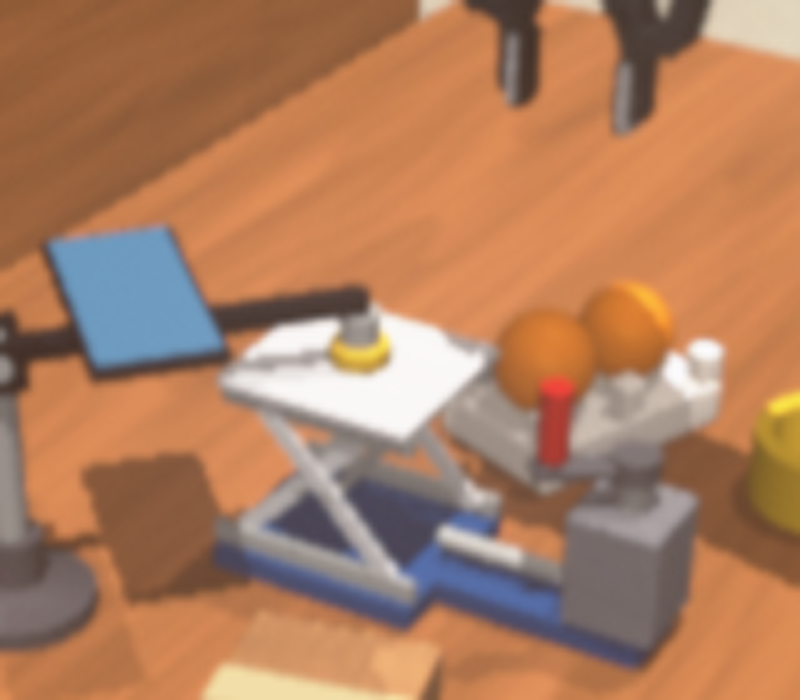

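The gripper is clear of the handle and the foot sits on the platform at crop (360,350). The rise holds steady at 0.86 px, about 2.5 mm, and the bystanders look unmoved. I'll hand in.

```bash
python3 - <<'E'
from h import *
bot.sign_off()
E
```

```text
the job is handed in; nothing more can be done
```

The lift's platform now bears on the yellow foot and has raised it about 2–3 mm, and I've handed the job in; it reports no verdict. I gripped the crank handle lightly (20 N), turned it about 7.05 rad clockwise, then let go and moved straight up clear of it. All of this took about 19 s of the 45 s allowed.

- **Contact:** in the side camera the foot stayed still until about 6.55 rad, then rose with the platform. The final rise of 0.86 px works out to about 2.7 mm, while the crank angle past contact gives about 1.9 mm. Both are well under the 6 mm limit. I have no direct reading of the force between platform and foot.
- **After release:** the rise stayed at 0.86 px through letting go and retracting, so the crank did not slip back. The force on the tool was near zero.
- **Bystanders:** the tray, carton and tape roll looked unmoved in the side view, but I did not measure them.
- **What went wrong on the way:** my first estimate of the crank axis was about 2 mm off in x. One move also stopped early on its force limit because I changed height while gripping. I corrected both, and the steady forces at the ends of the moves stayed at about 11 N or less. That early stop means the force on the tool changed by 30 N for a moment.

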